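# Return four tools to their shadow-foam cut-outs

### The job

Put the tools away: lay the two wrenches, the ratchet and the screwdriver each into the foam cut-out with its own outline and size, the same way round as the outline and lying flat on the bottom. The two sockets standing among the tools are still needed for the job, so leave them standing where they are.

Things in the scene. Friction and masses are not known exactly. Their poses are not given: they have to be found in the camera images.
- wrench_large: Larger of two flat-lying steel combination wrenches, 173 mm long; forked open end (31 wide, tip 66 mm from the origin) at +x, closed ring end (23 across, end at 107 mm) at -x, both 9 mm thick. Origin: underside, at the grip. Shank there 12 mm wide (y), from 1.5 to 7.5 mm above the surface. 0.09 kg. z up; +x roughly away from the robot at the start.
- wrench_small: Smaller steel combination wrench, same form, 124 mm long; open end (22 wide, tip 47 mm from the origin) at +x, ring end (16 across, end at 77 mm) at -x, both 7.5 mm thick. Origin: underside, at the grip. Shank there 9 mm wide (y), from 1 to 6.5 mm above the surface. 0.04 kg. z up; +x roughly away from the robot at the start.
- ratchet: Steel ratchet, 177 mm long, drive stub up. Round head 33 across, 18 high (stub 10 more), centred 60 mm from the origin at +x; rubber handle 22 wide, 18 high, at -x from 30 to 100 mm. Origin: at underside level, at the grip on the steel neck: 14 mm wide (y), from 3 to 15 mm above the surface. 0.22 kg. z up; +x roughly away from the robot at the start.
- screwdriver: Flat-blade screwdriver, 152 mm long: black eight-sided handle with a square end cap, both 28 mm across the flats, from 61 mm at -x to 30 mm at +x of the origin, then a thin steel shaft and blade to 90 mm at +x. Origin: underside of the handle, at the grip; the axis is 14 mm above it. 0.09 kg. z up; +x (blade) roughly away from the robot at the start.
- foam_wrench_large: Fixed black foam block, 72 mm wide, 15 high, -125 to +85 mm in x of its origin, with an orange-floored cut-out in the large wrench's outline, 8 mm larger all round, 7 deep (floor 8 mm above the table). At the grip a black finger slot, 44 mm long, as deep, crosses the block. Origin: underside, below where the tool's origin belongs; axes as the tool's when put away (open end, head or blade at +x).
- foam_wrench_small: Fixed black foam block, 72 mm wide, 15 high, -95 to +66 mm in x of its origin, with an orange-floored cut-out in the small wrench's outline, 8 mm larger all round, 7 deep (floor 8 mm above the table). At the grip a black finger slot, 44 mm long, as deep, crosses the block. Origin: underside, below where the tool's origin belongs; axes as the tool's when put away (open end, head or blade at +x).
- foam_ratchet: Fixed black foam block, 72 mm wide, 15 high, -118 to +95 mm in x of its origin, with an orange-floored cut-out in the ratchet's outline, 8 mm larger all round, 7 deep (floor 8 mm above the table). At the grip a black finger slot, 44 mm long, as deep, crosses the block. Origin: underside, below where the tool's origin belongs; axes as the tool's when put away (open end, head or blade at +x).
- foam_screwdriver: Fixed black foam block, 72 mm wide, 15 high, -79 to +109 mm in x of its origin, with an orange-floored cut-out in the screwdriver's outline, 8 mm larger all round, 7 deep (floor 8 mm above the table). At the grip a black finger slot, 44 mm long, as deep, crosses the block. Origin: underside, below where the tool's origin belongs; axes as the tool's when put away (open end, head or blade at +x).
- socket_short: Short black impact socket standing on the mat, 29 mm diameter, 36 mm high. Origin: centre of its underside. It stays where it is.
- socket_deep: Deep black impact socket standing on the mat, 27 mm diameter, 55 mm high. Origin: centre of its underside. It stays where it is.

How it is judged:
At the end, for the whole second after the job is handed in: Each tool lies at rest in its own cut-out: origin within 12 mm (horizontally) of the module's origin, long axis within 0.2 rad, flat (tilt under 0.035 rad) with its underside no more than about 2 mm off the cut-out's floor, which it can be only the right way round (horizontal distance between wrench_large and foam_wrench_large below 0.012 m and angle between the x axis of wrench_large and the x axis of foam_wrench_large, either way round below 0.2 rad and z of wrench_large in the frame of foam_wrench_large between 0.006 and 0.0102 m and angle between each of wrench_large, wrench_small, ratchet, screwdriver's own z axis and vertical below 0.035 rad and linear speed of each of wrench_large, wrench_small, ratchet, screwdriver below 0.02 m/s and angular speed of each of wrench_large, wrench_small, ratchet, screwdriver below 0.3 rad/s and horizontal distance between wrench_small and foam_wrench_small below 0.012 m and angle between the x axis of wrench_small and the x axis of foam_wrench_small, either way round below 0.2 rad and z of wrench_small in the frame of foam_wrench_small between 0.006 and 0.0102 m and horizontal distance between ratchet and foam_ratchet below 0.012 m and angle between the x axis of ratchet and the x axis of foam_ratchet, either way round below 0.2 rad and z of ratchet in the frame of foam_ratchet between 0.006 and 0.0102 m and horizontal distance between screwdriver and foam_screwdriver below 0.012 m and angle between the x axis of screwdriver and the x axis of foam_screwdriver, either way round below 0.2 rad and z of screwdriver in the frame of foam_screwdriver between 0.006 and 0.0102 m); the robot touches nothing.
It fails at once if the short socket is moved more than 20 mm or knocked over (distance of socket_short from where it was at the start of the episode above 0.02 m or angle between socket_short's own z axis and vertical above 0.5 rad).
It fails at once if the deep socket is moved more than 20 mm or knocked over (distance of socket_deep from where it was at the start of the episode above 0.02 m or angle between socket_deep's own z axis and vertical above 0.5 rad).
It also fails if it takes over 136 s, if anything falls off the work surface, if the arm or the gripper's body presses on something with over 40 N, if the wrist force passes 120 N, or if a joint passes its speed limit or range.

### The arm

A 7-joint arm with a two-finger parallel gripper is mounted at the origin on the work surface. World frame = base frame: x ahead of the robot, y to its left, z up, the work surface at z = 0. Lengths are in m, angles in rad, forces in N, time in s.
With the tool pointing down it reaches from about 0.35 to 0.9 m from the base axis. Payload 8.1 kg.
Tool frame: the origin (TCP) lies at the very end of the fingers, on their centre line; the grasp point (between the pads) lies 19 mm behind it (arm.tcp_to_grasp is the distance from the TCP to the grasp point, in m); z points along the fingers, y is the line along which they close (so a half turn about z gives the same grasp; the last joint's range is limited). The gripper opens to 92 mm and grips with 3 to 60 N. Pads are 19 mm wide; open, the fingers measure 130 mm over their backs; the gripper's body (75 mm by 190 mm) begins 47 mm behind the grasp point.
Start: joints at [-1.349, 0.434, 0.025, 1.573, -0.012, 1.134, -0.075], TCP at [0.199, 0.592, 0.227] pointing down, gripper open.
Joint ranges: [-2.62, 2.62], [-0.44, 2.09], [-1.27, 1.32], [0.08, 2.57], [-1.32, 4.46], [0.12, 2], [-2.74, 2.74]. Speed limits (rad/s): [2.22, 2.22, 3.01, 3.01, 3.14, 3.14, 3.14].

### API

Orientations are given as a rotation vector (axis times angle).
In Python, from cell import arm gives the robot as it stands.
- The arm moves only by the tool nudge_tcp, called after "Call:" in YAML: its name, and indented under it one key for each argument. Schema: {"type":"object","properties":{"motion":{"type":"object","properties":{"segments":{"type":"array","items":{"type":"array","items":{"type":"number"},"minItems":5,"maxItems":5},"minItems":1,"maxItems":10}},"additionalProperties":false,"required":["segments"]},"grip_force":{"type":"number"},"only":{"type":"string"},"quiet":{"type":"boolean"},"lines":{"type":"string"}},"required":["motion"],"additionalProperties":false}. motion is an object whose key "segments" holds a list of rows, 1 to 10 of them, each of 5 numbers: dx, dy, dz in mm, then a turn about the tool's z in rad, then the opening from 0.0 (shut) to 1.0 (fully open); each row shifts and turns the commanded pose from where the row before left it, along the tool's axes as they then stand; what a row does not reach is not made up. A row lasts 1/10 s, in which the tool goes at most 0.05 m and 0.15 rad, less where a joint would pass 70% of its speed; a pose out of reach is approached as far as the arm can. The fingers move at their own pace and stop on an object; grip_force is the grip in N (left out, the last holds). Time passes only in rows, so rows that do not move let the fingers close. The tool returns the time, the measured TCP pose, the force, the opening and the grip force at its end. only (a regular expression) keeps the lines of the reply that match it, lines (a string "A,B") keeps lines A to B, and quiet returns only ok. Input that does not fit is refused with a message, and nothing moves.
- arm.observe(): the state, without advancing time (a new reading comes with each control period).
- arm.get_image(name): name is "scene" or "top"; returns a dict with "image" (384x512x3 uint8, blue, green, red), "fx", "fy", "cx", "cy" (pixels), "cam_to_world" (4x4, takes a point from camera to world coordinates). Camera axes: x right, y down, z forward; pixel columns grow to the right and rows downward; lengths in m; the calibration is good to about 2 mm. A picture is of the moment at which its call begins. There is no depth.
- arm.sign_off(): hands the job in; it is judged then, once.
The state is a dict: "clock": time; "joints": joint angles; "dq": joint speeds; "joint_efforts": joint torques, N m; "position": TCP position; "ee_rot": TCP orientation; "force": force on the tool from outside, world axes, zero at the start; "ft_torque": the same for the moment, N m; "width": opening from 0.0 (shut) to 1.0 (fully open); "gripper_force": force on a finger pad.
Only numpy, scipy, OpenCV 4.12 (cv2) and the standard library are available. Lean on these libraries where they do the work, as an engineer would, in place of code of your own. Each camera call takes 0.05 s, during which the arm holds its last target. There are 200 camera calls.

## Working session

There is one attempt and no reset: what is moved stays moved. The work goes in short steps, Python scripts to look and compute and a tool call to move; the robot and the scene stay as the last step left them, time stands still between calls to the robot, and variables do not carry over. Pictures are saved under pics/ and viewed, at most 14 in all, crops included, and the job is handed in when it is done.

```bash
ls; mkdir -p pics
```

Run:
```python
from cell import arm
import cv2,numpy as np
for n in("scene","top"):
    d=arm.get_image(n); cv2.imwrite(f"pics/{n}0.png",d["image"]); print(n,d["fx"],d["fy"],d["cx"],d["cy"],np.round(d["cam_to_world"],4).tolist())
o=arm.observe();print(o, arm.tcp_to_grasp)
```

```text
cell.py
pics
scene 408.0710979359662 408.0710979359662 257.2145962046894 193.59309143022682 [[0.347, 0.6324, -0.6926, 1.0852], [0.9378, -0.2277, 0.262, -0.2159], [0.008, -0.7405, -0.672, 0.5672], [0.0, 0.0, 0.0, 1.0]]
top 349.94300802530466 349.94300802530466 256.0841082222531 188.5798624590768 [[-0.028, -0.9774, 0.2095, 0.4016], [-0.9996, 0.026, -0.0127, -0.0036], [0.007, -0.2098, -0.9777, 0.7552], [0.0, 0.0, 0.0, 1.0]]
{'clock': 0.1, 'joints': array([-1.3485852 ,  0.4351476 ,  0.02496197,  1.57397949, -0.01161773,
        1.13397108, -0.07508365]), 'dq': array([ 0.00019614, -0.00287499, -0.0001743 , -0.00232938, -0.00051815,
       -0.00142721,  0.00165845]), 'joint_efforts': array([ 2.93921083e-03, -6.69126391e+01,  9.87759791e-01, -3.15143859e+01,
       -6.04165345e-02,  3.74228158e-02,  6.07187098e-05]), 'position': array([0.1993535 , 0.59189429, 0.22603713]), 'ee_rot': array([-5.08030297e-01, -3.10012409e+00,  2.12903798e-03]), 'force': array([ 0.08958547, -0.30044353,  0.85109597]), 'ft_torque': array([-0.03104807,  0.01387721, -0.02387091]), 'gripper_force': 0.0, 'width': 0.9991025409397395} 0.0188
```
View pics/scene0.png

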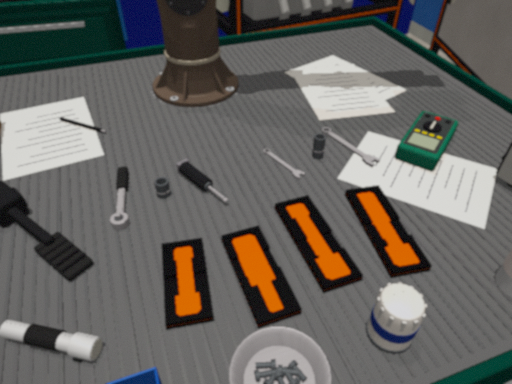

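View pics/top0.png

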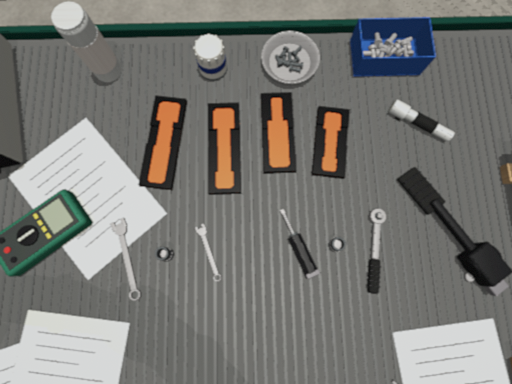

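The top view (up = +x, left = +y) shows foams at about (163,142), (224,148), (278,132) and (331,142). The tools are the large wrench (128,260), small wrench (208,252), screwdriver (298,243) and ratchet (376,250), with sockets at (165,254) and (337,244). I'll enlarge these areas.

Create h.py:
```python
import numpy as np,cv2
from cell import arm
def proj(d,p):
    T=np.linalg.inv(d["cam_to_world"]);q=T[:3,:3]@np.asarray(p,float)+T[:3,3]
    return np.array([d["fx"]*q[0]/q[2]+d["cx"],d["fy"]*q[1]/q[2]+d["cy"]])
def ray(d,uv):
    M=np.asarray(d["cam_to_world"]);v=M[:3,:3]@np.array([(uv[0]-d["cx"])/d["fx"],(uv[1]-d["cy"])/d["fy"],1.]);return M[:3,3],v/np.linalg.norm(v)
def onz(d,uv,z):
    o,v=ray(d,uv);return o+v*(z-o[2])/v[2]
def tri(da,ua,db,ub):
    o1,v1=ray(da,ua);o2,v2=ray(db,ub)
    s=np.linalg.lstsq(np.c_[v1,-v2],o2-o1,rcond=None)[0]
    a,b=o1+s[0]*v1,o2+s[1]*v2
    return (a+b)/2,np.linalg.norm(a-b)
```

Run:
```python
import cv2,numpy as np
t=cv2.imread("pics/top0.png");s=cv2.imread("pics/scene0.png")
def crop(im,x0,y0,w,h,k):
    c=cv2.resize(im[y0:y0+h,x0:x0+w],None,fx=k,fy=k,interpolation=cv2.INTER_CUBIC)
    for i in range(0,w,10):cv2.putText(c,str(x0+i),(i*k,10),0,.33,(0,255,255),1);cv2.line(c,(i*k,12),(i*k,18),(0,255,255))
    for i in range(0,h,10):cv2.putText(c,str(y0+i),(0,i*k+4),0,.33,(0,255,255),1)
    return c
cv2.imwrite("pics/a.png",np.vstack([crop(t,95,205,155,100,5)]))
cv2.imwrite("pics/b.png",np.vstack([crop(t,265,200,130,100,6)]))
cv2.imwrite("pics/c.png",np.vstack([crop(s,100,120,290,115,2)]+[crop(t,135,85,290,115,2)]))
cv2.imwrite("pics/d.png",crop(s,100,120,155,115,5));cv2.imwrite("pics/e.png",crop(s,255,120,130,70,6))
```

```text
(no output)
```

View pics/a.png

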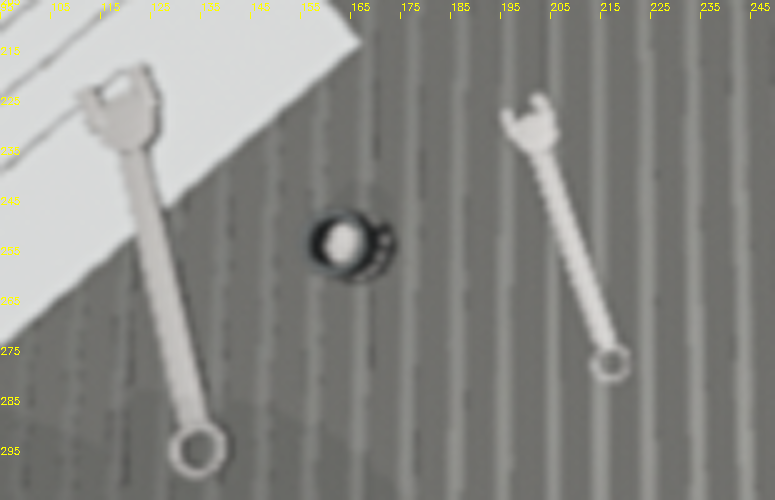

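View pics/b.png

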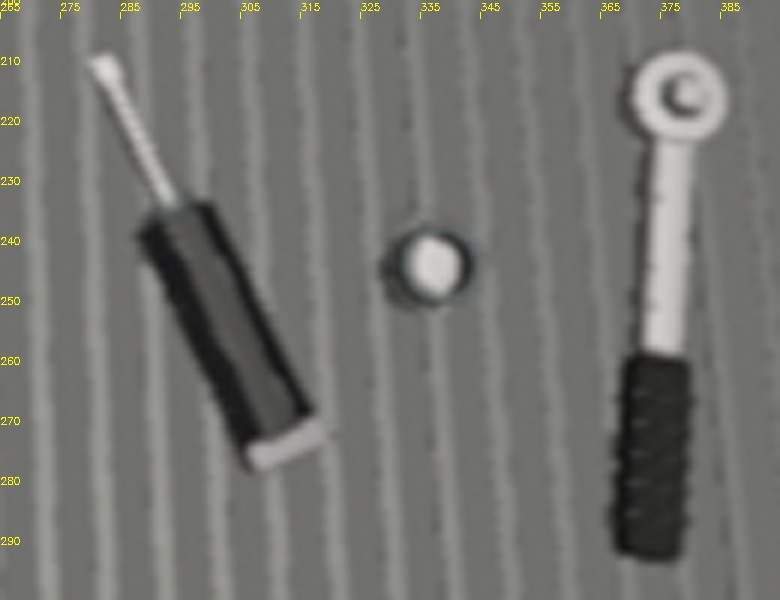

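View pics/d.png

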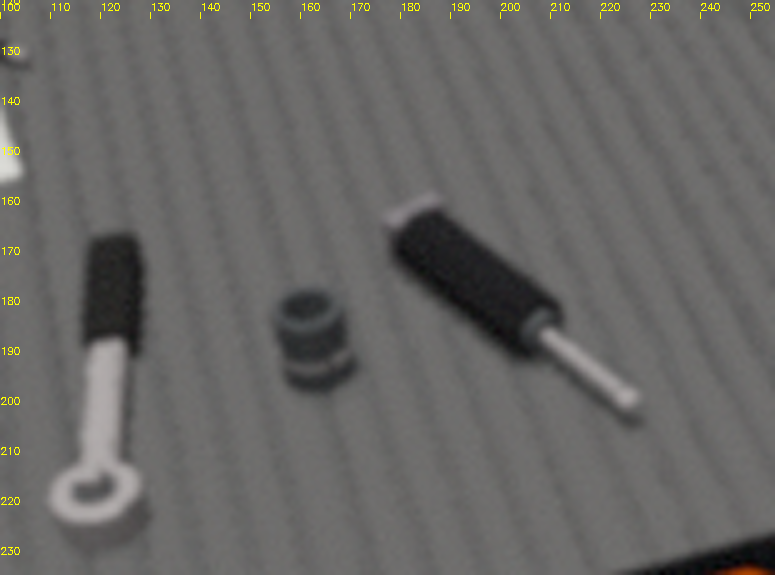

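View pics/e.png

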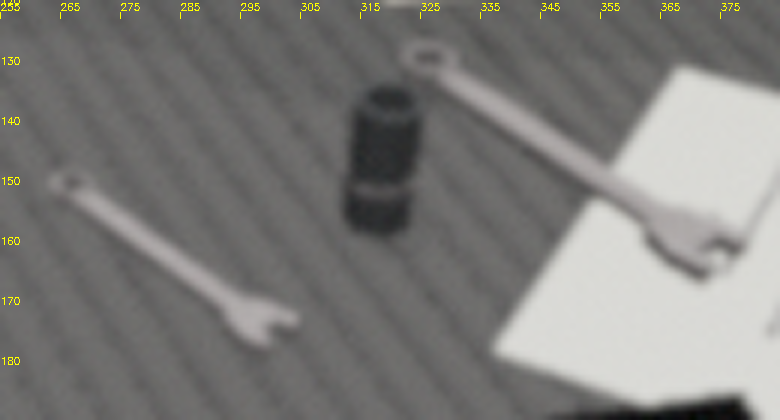

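The crops give these top-view pixels: wrench_large ring (134.6,295) and fork tips (117.6,220.8); wrench_small ring (217,277.6) and tips (199.8,226); ratchet head (378.2,216) and handle end (372.8,293); screwdriver tip (281.3,209.7) and cap (313,276). The scene-view matches come from the other two crops. Next I'll triangulate these and the orange cut-outs.

Run:
```python
from h import *
t=arm.get_image("top");s=arm.get_image("scene");np.set_printoptions(precision=4,suppress=True)
P={"WLring":((134.3,294.6),(326.3,129.3)),"WLtips":((117.6,220.8),(375,163.6)),"WSring":((216.7,277.3),(266.4,150.1)),"WStips":((199.8,226),(302,175.3)),
"Rhead":((377.9,215.7),(118.7,217.8)),"Rend":((372.8,293),(122.6,167)),"Stip":((281.3,209.7),(226.4,200.4)),"Scap":((313,276),(182.4,161)),
"sock_deep":((163.3,253.5),(319.5,136)),"sock_short":((337,244),(161,180.5))}
for k,(a,b) in P.items():
    p,e=tri(t,a,s,b); print(k,p,"gap",round(e,4))
for n,d in(("top",t),("scene",s)):
    h=cv2.cvtColor(d["image"],cv2.COLOR_BGR2HSV);m=cv2.inRange(h,(5,150,120),(20,255,255))
    cs=[c for c in cv2.findContours(m,0,cv2.CHAIN_APPROX_NONE)[0] if cv2.contourArea(c)>150]
    for c in sorted(cs,key=lambda c:c[:,0,0].mean()*(1 if n=="top" else -1)):
        w=np.array([onz(d,p,0.008)[:2] for p in c[:,0]+0.])
        r=cv2.minAreaRect((w*1e3).astype(np.float32)); q=cv2.fitLine(w.astype(np.float32),cv2.DIST_L2,0,.01,.01).ravel()
        u=q[:2]*np.sign(q[0]); a=(w-q[2:])@u; b=(w-q[2:])@[-u[1],u[0]]
        prof=[round(1e3*np.ptp(b[(a>=lo)&(a<lo+.012)]),0) if ((a>=lo)&(a<lo+.012)).sum()>1 else 0 for lo in np.arange(a.min(),a.max(),.012)]
        e0,e1=q[2:]+u*a.min(),q[2:]+u*a.max()
        print(n,"rear",e0,"front",e1,"len",round(np.ptp(a),4),"yaw",round(np.arctan2(u[1],u[0]),3),"rect",np.round(r[0],1),np.round(r[1],1),prof)
```

```text
WLring [0.3471 0.2424 0.0097] gap 0.0021
WLtips [0.5    0.2866 0.0037] gap 0.0012
WSring [0.3762 0.0736 0.0084] gap 0.0004
WStips [0.4844 0.1115 0.0063] gap 0.0047
Rhead [ 0.4939 -0.2698  0.0177] gap 0.001
Rend [ 0.3363 -0.2448  0.0144] gap 0.0004
Stip [ 0.513  -0.0652  0.0141] gap 0.0013
Scap [ 0.3742 -0.1218  0.0263] gap 0.0027
sock_deep [0.4271 0.1757 0.056 ] gap 0.0057
sock_short [ 0.4358 -0.1756  0.0355] gap 0.0021
top rear [0.5809 0.2071] front [0.7724 0.1789] len 0.1935 yaw -0.146 rect [676.7 192.8] [ 49.3 193.5] [np.float64(36.0), np.float64(38.0), np.float64(38.0), np.float64(38.0), np.float64(38.0), np.float64(38.0), np.float64(38.0), np.float64(36.0), np.float64(32.0), np.float64(32.0), np.float64(32.0), np.float64(30.0), np.float64(49.0), np.float64(49.0), np.float64(49.0), np.float64(47.0), np.float64(28.0)]
top rear [0.5668 0.0571] front [0.7533 0.0573] len 0.1865 yaw 0.001 rect [660.   56.6] [ 47.7 186.4] [np.float64(39.0), np.float64(40.0), np.float64(40.0), np.float64(31.0), np.float64(29.0), np.float64(29.0), np.float64(29.0), np.float64(29.0), np.float64(29.0), np.
[... 1576 characters left out ...]
float64(47.0)]
scene rear [ 0.6059 -0.0646] front [ 0.7725 -0.063 ] len 0.1665 yaw 0.01 rect [689.2 -64.4] [166.5  46.4] [np.float64(45.0), np.float64(45.0), np.float64(45.0), np.float64(46.0), np.float64(46.0), np.float64(46.0), np.float64(46.0), np.float64(46.0), np.float64(45.0), np.float64(41.0), np.float64(25.0), np.float64(25.0), np.float64(24.0), np.float64(24.0)]
scene rear [ 0.5942 -0.1721] front [ 0.732  -0.1926] len 0.1394 yaw -0.148 rect [ 663.1 -182.3] [ 39.6 139.4] [np.float64(33.0), np.float64(34.0), np.float64(33.0), np.float64(27.0), np.float64(26.0), np.float64(27.0), np.float64(28.0), np.float64(26.0), np.float64(38.0), np.float64(40.0), np.float64(39.0), np.float64(37.0)]
```

Create go.py:
```python
# python3 go.py x y z yaw : shift in tool axes (before turning) and turn
import sys;from h import *
from scipy.spatial.transform import Rotation as Ro
o=arm.observe();R=Ro.from_rotvec(o["ee_rot"]).as_matrix()
x,y,z,w=map(float,sys.argv[1:5]);th=np.arctan2(R[1,0],R[0,0])
turn=(th-w+np.pi/2)%np.pi-np.pi/2
print("t",round(o["clock"],2),"shift",np.round(R.T@(np.array([x,y,z])-o["position"]),4),"turn",round(turn,3),"tilt",round(float(np.arccos(-R[2,2])),4),"j7",round(o["joints"][6],2))
```

Run:
```python
from h import *
t=arm.get_image("top");s=arm.get_image("scene");np.set_printoptions(precision=4,suppress=True)
def u5(p):return np.array(p)/5+[95,205]-.4
for n,a,b,z in(("WL",(195,405),(133,155),.0075),("WS",(605,345),(543,155),.0065)):
    A,B=onz(t,u5(a),z),onz(t,u5(b),z);v=B-A;print(n,A,B,np.arctan2(v[1],v[0]))
E2=lambda p:np.array(p)/6+[255,120]-.4
for n,a,b,z in(("WL",(460,77),(650,200),.0075),("WS",(90,197),(225,292),.0065)):
    A,B=onz(s,E2(a),z),onz(s,E2(b),z);v=B-A;print(n,A,B,np.arctan2(v[1],v[0]))
```

```bash
python3 go.py .439 .268 .13 .26
```

```text
WL [0.3644 0.2444 0.0075] [0.4676 0.2752 0.0075] 0.2902713934849432
WS [0.3836 0.0759 0.0065] [0.4629 0.1019 0.0065] 0.31720523303589643
WL [0.3606 0.2505 0.0075] [0.4601 0.2795 0.0075] 0.2831698984945213
WS [0.3847 0.0784 0.0065] [0.4556 0.1035 0.0065] 0.3408772956284555
t 0.3 shift [-0.3305 -0.2307  0.0966] turn -0.585 tilt 0.0005 j7 -0.08
```

The manual's scale: shifts go in mm. Converting my numbers, -0.0367 m is -36.7, -0.0256 m is -25.6.

Call:
nudge_tcp:
  motion: {"segments": [[-36.7,-25.6,10.7,0,0.5],[-36.7,-25.6,10.7,0,0.5],[-36.7,-25.6,10.7,0,0.5],[-36.7,-25.6,10.7,0,0.5],[-36.7,-25.6,10.7,0,0.5],[-36.7,-25.6,10.7,0,0.5],[-36.7,-25.6,10.7,0,0.5],[-36.7,-25.6,10.7,0,0.5],[-36.7,-25.6,10.7,0,0.5],[0,0,0,0,0.5]]}
  grip_force: 30

```text
clock: 1.3
position: [0.4422, 0.2617, 0.1294]
ee_rot: [0.522, 3.097, -0.006]
force: [0.2, 0.8, -0.2]
width: 0.503
gripper_force: 0.0
```

Call:
nudge_tcp:
  motion: {"segments": [[0,0,0,-0.15,0.5],[0,0,0,-0.15,0.5],[0,0,0,-0.15,0.5],[0,0,0,-0.16,0.5],[0,0,0,0,0.5],[0,0,0,0,0.5]]}

```text
clock: 1.9
position: [0.4389, 0.2687, 0.1305]
ee_rot: [0.424, -3.113, -0.0]
force: [-0.0, 0.6, -0.3]
width: 0.5
gripper_force: 0.0
```

```bash
python3 go.py .4387 .2694 .003 .287
```

```text
t 1.9 shift [-0.      0.0007  0.1275] turn -0.016 tilt 0.0003 j7 1.18
```

Call:
nudge_tcp:
  motion: {"segments": [[0,0.7,40,-0.016,0.5],[0,0,40,0,0.5],[0,0,30,0,0.5],[0,0,17.5,0,0.5],[0,0,0,0,0.5],[0,0,0,0,0.5]]}

```text
clock: 2.5
position: [0.4386, 0.2693, 0.0026]
ee_rot: [0.45, -3.109, 0.001]
force: [0.8, 0.0, -0.5]
width: 0.5
gripper_force: 0.0
```

Call:
nudge_tcp:
  motion: {"segments": [[0,0,0,0,0],[0,0,0,0,0],[0,0,0,0,0],[0,0,0,0,0],[0,0,0,0,0],[0,0,0,0,0]]}

```text
clock: 3.1
position: [0.4388, 0.2693, 0.0031]
ee_rot: [-0.455, 3.108, 0.0]
force: [-0.5, 1.1, 1.7]
width: 0.124
gripper_force: 30.0
```

Call:
nudge_tcp:
  motion: {"segments": [[0,0,-20,0,0],[0,0,-40,0,0],[0,0,-40,0,0],[0,0,0,0,0],[0,0,0,0,0]]}

```text
clock: 3.6
position: [0.4391, 0.2695, 0.1036]
ee_rot: [-0.455, 3.107, 0.002]
force: [-0.4, -0.2, -0.9]
width: 0.121
gripper_force: 30.0
```

```bash
python3 go.py .6788 .0581 .103 .004
```

Run:
```python
from h import *
s=arm.get_image("scene")["image"];cv2.imwrite("pics/g1.png",cv2.resize(s[60:240,230:470],None,fx=3,fy=3))
```

```text
t 3.6 shift [-0.169  -0.2712  0.0007] turn 0.287 tilt 0.002 j7 1.19
```

View pics/g1.png

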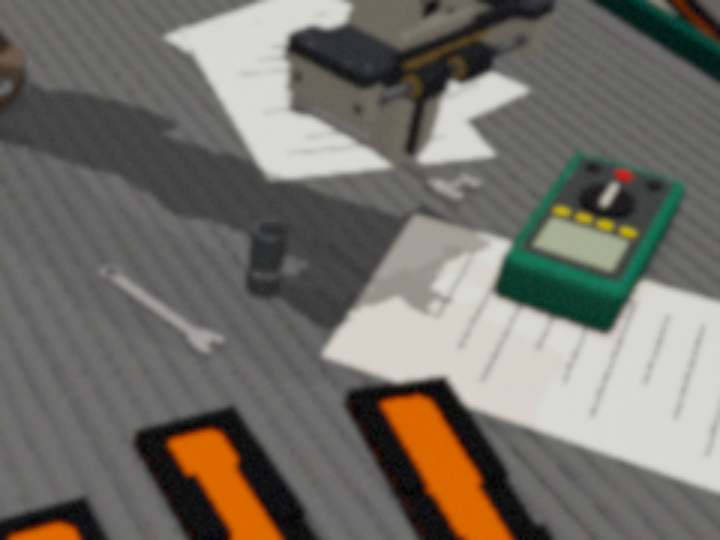

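The wrench is held level: its fork is visible below the gripper at about (455,185) and the deep socket still stands. Moving to its foam.

In the tool's units: -0.0387 m is -38.7, -0.0241 m is -24.1.

Call:
nudge_tcp:
  motion: {"segments": [[-24.1,-38.7,0,0,0],[-24.1,-38.7,0,0,0],[-24.1,-38.7,0,0,0],[-24.1,-38.7,0,0,0],[-24.1,-38.7,0,0,0],[-24.1,-38.7,0,0,0],[-24.1,-38.7,0,0,0],[0,0,0,0.143,0],[0,0,0,0.143,0],[0,0,0,0,0]]}

```text
clock: 4.65
position: [0.6769, 0.0578, 0.1003]
ee_rot: [0.004, -3.138, 0.001]
force: [-0.9, 0.6, 0.1]
width: 0.12
gripper_force: 30.0
```

Call:
nudge_tcp:
  motion: {"segments": [[0,0,0,0,0],[0,0,0,0,0]]}

```text
clock: 4.85
position: [0.6775, 0.0584, 0.1021]
ee_rot: [0.014, -3.14, 0.0]
force: [0.6, -0.4, -1.7]
width: 0.122
gripper_force: 30.0
```

```bash
python3 go.py .6788 .0581 .0115 .004
```

```text
t 4.85 shift [-0.0014 -0.0003  0.0906] turn 0.005 tilt 0.0013 j7 1.47
```

In the tool's units: 0.035 m is 35, 0.03 m is 30.

Call:
nudge_tcp:
  motion: {"segments": [[-1.4,0,35,0,0],[0,0,30,0,0],[0,0,15,0,0],[0,0,10,0,0],[0,0,0,0,0],[0,0,0,0,0],[0,0,0,0,0]]}

```text
clock: 5.55
position: [0.6804, 0.0583, 0.0142]
ee_rot: [-0.008, 3.14, 0.001]
force: [0.4, -0.1, -1.3]
width: 0.123
gripper_force: 30.0
```

Call:
nudge_tcp:
  motion: {"segments": [[0,0,0,0,0.35],[0,0,0,0,0.35],[0,0,0,0,0.35],[0,0,0,0,0.35],[0,0,-30,0,0.35],[0,0,-40,0,0.35],[0,0,-30,0,0.35],[0,0,0,0,0.45]]}

```text
clock: 6.35
position: [0.6826, 0.0584, 0.1181]
ee_rot: [-0.008, 3.133, 0.002]
force: [0.3, 0.5, 0.0]
width: 0.399
gripper_force: 0.0
```

```bash
python3 go.py .4416 .0956 .11 .325
```

```text
t 6.35 shift [0.2408 0.0384 0.0062] turn -0.32 tilt 0.0082 j7 1.47
```

In the tool's units: 0.0482 m is 48.2, 0.0077 m is 7.7.

Call:
nudge_tcp:
  motion: {"segments": [[48.2,7.7,0,0,0.45],[48.2,7.7,0,0,0.45],[48.2,7.7,0,0,0.45],[48.2,7.7,0,0,0.45],[48,7.6,0,0,0.45],[0,0,0,-0.11,0.45],[0,0,0,-0.11,0.45],[0,0,0,-0.1,0.45],[0,0,0,0,0.45],[0,0,0,0,0.45]]}

```text
clock: 7.35
position: [0.4384, 0.0952, 0.1127]
ee_rot: [0.503, -3.101, -0.0]
force: [0.2, 0.0, 0.0]
width: 0.448
gripper_force: 0.0
```

```bash
python3 go.py .4416 .0956 .0025 .325
```

Run:
```python
from h import *
d=arm.get_image("top");s=d["image"];cv2.imwrite("pics/g2.png",cv2.resize(s[80:300,130:400],None,fx=2.9,fy=2.7))
```

```text
t 7.35 shift [-0.0032 -0.0007  0.1102] turn -0.003 tilt 0.0004 j7 1.56
```

View pics/g2.png

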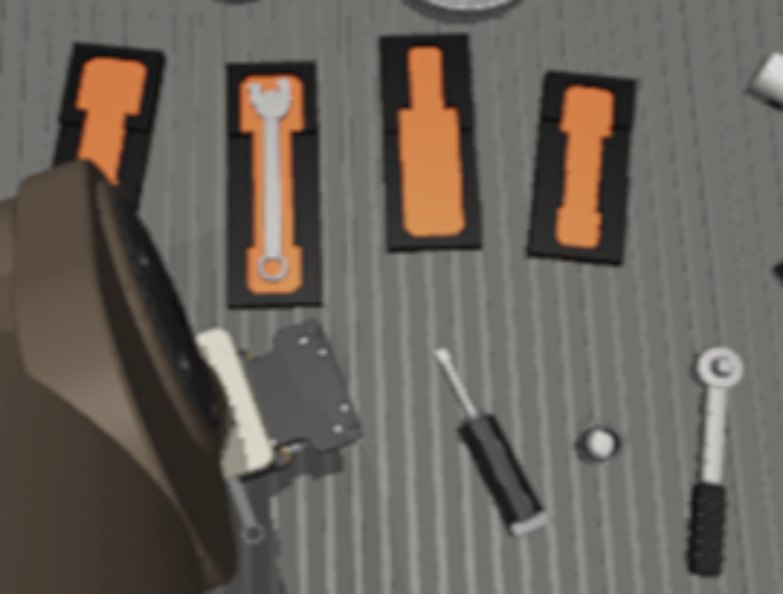

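wrench_large lies in its cut-out, about 3 mm forward of centre: fork at (270,90), ring at (272,265) in the crop. Next is wrench_small.

In the tool's units: 0.04 m is 40, 0.02 m is 20.

Call:
nudge_tcp:
  motion: {"segments": [[-3.2,-0.7,40,0,0.4],[0,0,40,0,0.4],[0,0,20,0,0.4],[0,0,10,0,0.4],[0,0,0,0,0.4],[0,0,0,0,0.4]]}

```text
clock: 8.0
position: [0.4423, 0.0958, 0.0035]
ee_rot: [-0.507, 3.1, 0.0]
force: [1.0, -0.2, -0.5]
width: 0.402
gripper_force: 0.0
```

Call:
nudge_tcp:
  motion: {"segments": [[0,0,0,0,0],[0,0,0,0,0],[0,0,0,0,0],[0,0,0,0,0],[0,0,0,0,0],[0,0,0,0,0]]}

```text
clock: 8.6
position: [0.442, 0.0958, 0.0033]
ee_rot: [-0.508, 3.1, 0.0]
force: [-0.9, -0.3, 7.5]
width: 0.088
gripper_force: 30.0
```

Call:
nudge_tcp:
  motion: {"segments": [[0,0,-20,0,0],[0,0,-40,0,0],[0,0,-40,0,0],[0,0,0,0,0],[0,0,0,0,0]]}

```text
clock: 9.1
position: [0.4423, 0.0958, 0.1036]
ee_rot: [-0.508, 3.098, 0.001]
force: [0.5, -0.5, -0.1]
width: 0.09
gripper_force: 30.0
```

```bash
python3 go.py .6806 -.1856 .103 -.146
```

```text
t 9.1 shift [-0.136  -0.3428  0.0009] turn 0.471 tilt 0.0021 j7 1.56
```

In the tool's units: -0.017 m is -17, -0.0428 m is -42.8.

Call:
nudge_tcp:
  motion: {"segments": [[-17,-42.8,0,0,0],[-17,-42.8,0,0,0],[-17,-42.8,0,0,0],[-17,-42.8,0,0,0],[-17,-42.8,0,0,0],[-17,-42.8,0,0,0],[-17,-42.8,0,0,0],[-17,-42.8,0,0,0],[0,0,0,0.12,0],[0,0,0,0.12,0]]}

```text
clock: 10.1
position: [0.6791, -0.1873, 0.0997]
ee_rot: [0.122, -3.135, -0.0]
force: [0.2, 1.0, -0.5]
width: 0.088
gripper_force: 30.0
```

Call:
nudge_tcp:
  motion: {"segments": [[0,0,0,0.12,0],[0,0,0,0.11,0],[0,0,0,0,0],[0,0,0,0,0],[0,0,0,0,0]]}

```text
clock: 10.6
position: [0.6796, -0.1853, 0.102]
ee_rot: [-0.223, -3.132, -0.0]
force: [0.2, 0.3, 0.1]
width: 0.091
gripper_force: 30.0
```

```bash
python3 go.py .6806 -.1856 .0115 -.146
```

```text
t 10.6 shift [-0.0011 -0.0002  0.0905] turn 0.004 tilt 0.0013 j7 1.73
```

In the tool's units: 0.035 m is 35, 0.03 m is 30.

Call:
nudge_tcp:
  motion: {"segments": [[-1.1,0,35,0,0],[0,0,30,0,0],[0,0,15,0,0],[0,0,10,0,0],[0,0,0,0,0],[0,0,0,0,0],[0,0,0,0,0]]}

```text
clock: 11.3
position: [0.6819, -0.1857, 0.014]
ee_rot: [0.227, 3.132, -0.0]
force: [0.3, -0.2, -1.2]
width: 0.091
gripper_force: 30.0
```

```bash
python3 go.py .6806 -.1856 .0115 -.146
```

```text
t 11.3 shift [ 0.0013 -0.0001  0.0025] turn 0.001 tilt 0.0018 j7 1.74
```

Call:
nudge_tcp:
  motion: {"segments": [[1.3,0,2,0,0],[0,0,0,0,0],[0,0,0,0,0.3],[0,0,0,0,0.3],[0,0,0,0,0.3],[0,0,-30,0,0.3],[0,0,-40,0,0.3],[0,0,-40,0,0.5],[0,0,0,0,0.5]]}

```text
clock: 12.2
position: [0.6834, -0.1865, 0.1276]
ee_rot: [0.227, 3.123, -0.002]
force: [1.4, -0.1, -0.3]
width: 0.426
gripper_force: 0.0
```

```bash
python3 go.py .4302 -.099 .12 .387
```

```text
t 12.2 shift [0.2633 0.05   0.0049] turn -0.532 tilt 0.0101 j7 1.72
```

Call:
nudge_tcp:
  motion: {"segments": [[43.9,8.3,0,0,0.55],[43.9,8.3,0,0,0.55],[43.9,8.3,0,0,0.55],[43.9,8.3,0,0,0.55],[43.9,8.3,0,0,0.55],[43.9,8.3,0,0,0.55],[0,0,0,-0.13,0.55],[0,0,0,-0.13,0.55],[0,0,0,-0.13,0.55],[0,0,0,-0.14,0.55]]}

```text
clock: 13.2
position: [0.4264, -0.0979, 0.121]
ee_rot: [-0.61, 3.081, -0.0]
force: [0.1, 0.6, 0.1]
width: 0.55
gripper_force: 0.0
```

Call:
nudge_tcp:
  motion: {"segments": [[0,0,0,0,0.55],[0,0,0,0,0.55]]}

```text
clock: 13.4
position: [0.4263, -0.0981, 0.1209]
ee_rot: [-0.594, 3.085, 0.0]
force: [-0.3, 0.1, -0.3]
width: 0.554
gripper_force: 0.0
```

```bash
python3 go.py .4302 -.099 .004 .387
```

```text
t 13.4 shift [-0.0032 -0.0023  0.1169] turn -0.006 tilt 0.0002 j7 2.08
```

Call:
nudge_tcp:
  motion: {"segments": [[-3.2,-2.3,40,-0.006,0.55],[0,0,40,0,0.55],[0,0,25,0,0.55],[0,0,12,0,0.55],[0,0,0,0,0.55],[0,0,0,0,0.55]]}

```text
clock: 14.0
position: [0.4303, -0.099, 0.0041]
ee_rot: [0.607, -3.082, 0.0]
force: [0.9, -0.2, 0.1]
width: 0.55
gripper_force: 0.0
```

Call:
nudge_tcp:
  motion: {"segments": [[0,0,0,0,0],[0,0,0,0,0],[0,0,0,0,0],[0,0,0,0,0],[0,0,0,0,0],[0,0,0,0,0]]}
  grip_force: 30

```text
clock: 14.6
position: [0.4307, -0.099, 0.0045]
ee_rot: [-0.61, 3.081, -0.0]
force: [-0.6, -0.8, 6.7]
width: 0.3
gripper_force: 30.0
```

Call:
nudge_tcp:
  motion: {"segments": [[0,0,-20,0,0],[0,0,-40,0,0],[0,0,-40,0,0],[0,0,0,0,0],[0,0,0,0,0]]}

```text
clock: 15.1
position: [0.4308, -0.099, 0.1047]
ee_rot: [-0.61, 3.079, -0.001]
force: [-0.5, 0.2, -2.4]
width: 0.298
gripper_force: 30.0
```

```bash
python3 go.py .6777 -.0651 .105 .009;python3 - <<'E'
from h import *
s=arm.get_image("scene")["image"];cv2.imwrite("pics/g3.png",cv2.resize(s[60:340,80:440],None,fx=2.1,fy=2.1))
E
```

```text
t 15.1 shift [-0.2412 -0.0628  0.0003] turn 0.382 tilt 0.0024 j7 2.1
```

View pics/g3.png

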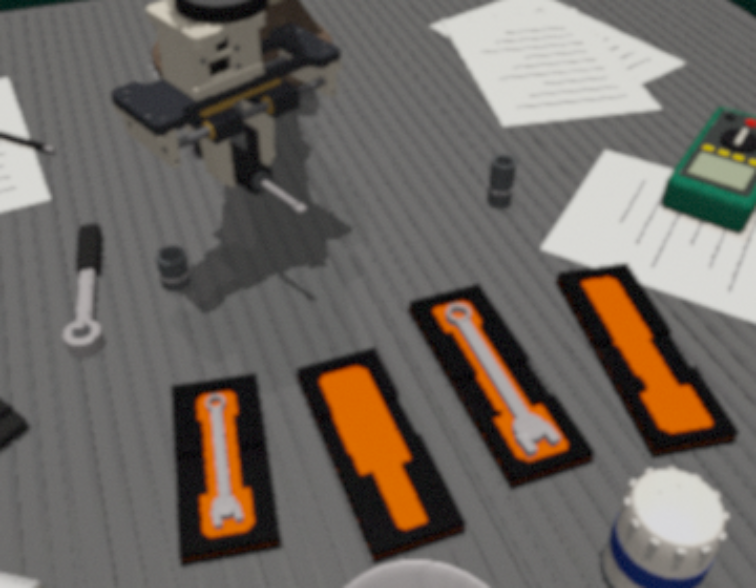

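Both wrenches sit in their cut-outs: (505,375) and (222,460) in the crop. The screwdriver is held level at (270,185) and the sockets stand at (172,265) and (502,180). Next, the screwdriver placement.

Call:
nudge_tcp:
  motion: {"segments": [[-48.2,-12.6,0,0,0],[-48.2,-12.6,0,0,0],[-48.2,-12.6,0,0,0],[-48.2,-12.6,0,0,0],[-48.2,-12.4,0,0,0],[0,0,0,0.13,0],[0,0,0,0.13,0],[0,0,0,0.122,0],[0,0,0,0,0],[0,0,0,0,0]]}

```text
clock: 16.15
position: [0.6761, -0.065, 0.1023]
ee_rot: [0.02, -3.139, 0.0]
force: [-0.3, 0.2, -0.7]
width: 0.299
gripper_force: 30.0
```

```bash
python3 go.py .6777 -.0651 .0125 .009
```

```text
t 16.15 shift [-0.0018 -0.0001  0.0898] turn 0.004 tilt 0.0025 j7 1.71
```

In the tool's units: 0.035 m is 35, 0.03 m is 30.

Call:
nudge_tcp:
  motion: {"segments": [[0,0,35,0,0],[0,0,30,0,0],[0,0,15,0,0],[0,0,10,0,0],[0,0,0,0,0],[0,0,0,0,0],[0,0,0,0,0]]}

```text
clock: 16.85
position: [0.6777, -0.0652, 0.0148]
ee_rot: [-0.015, 3.14, -0.0]
force: [0.6, -0.3, 0.3]
width: 0.299
gripper_force: 30.0
```

```bash
python3 go.py .6777 -.0651 .0125 .009
```

```text
t 16.85 shift [-0.      0.0001  0.0023] turn 0.001 tilt 0.0015 j7 1.72
```

Call:
nudge_tcp:
  motion: {"segments": [[0,0,1.8,0,0],[0,0,0,0,0],[0,0,0,0,0.5],[0,0,0,0,0.5],[0,0,0,0,0.5],[0,0,-30,0,0.5],[0,0,-40,0,0.5],[0,0,-50,0,0.5],[0,0,0,0,0.5],[0,0,0,0,0.5]]}

```text
clock: 17.85
position: [0.6779, -0.0652, 0.1339]
ee_rot: [-0.014, 3.138, 0.0]
force: [-0.4, 0.8, -0.7]
width: 0.498
gripper_force: 0.0
```

```bash
python3 go.py .4346 -.2604 .13 -.157
```

```text
t 17.85 shift [ 0.2451 -0.193   0.003 ] turn 0.166 tilt 0.0034 j7 1.7
```

In the tool's units: 0.035 m is 35, -0.0276 m is -27.6.

Call:
nudge_tcp:
  motion: {"segments": [[35,-27.6,0,0,0.5],[35,-27.6,0,0,0.5],[35,-27.6,0,0,0.5],[35,-27.6,0,0,0.5],[35,-27.6,0,0,0.5],[35,-27.6,0,0,0.5],[35,-27.6,0,0,0.5],[0,0,0,0.083,0.45],[0,0,0,0.083,0.45],[0,0,0,0,0.45]]}

```text
clock: 18.85
position: [0.4327, -0.2603, 0.131]
ee_rot: [-0.249, -3.13, -0.001]
force: [0.0, 0.9, -0.1]
width: 0.449
gripper_force: 0.0
```

Call:
nudge_tcp:
  motion: {"segments": [[0,0,0,0,0.45],[0,0,0,0,0.45]]}

```text
clock: 19.05
position: [0.4336, -0.2601, 0.1316]
ee_rot: [-0.242, -3.131, -0.001]
force: [0.2, 0.2, 0.1]
width: 0.448
gripper_force: 0.0
```

```bash
python3 go.py .4346 -.2604 .006 -.157
```

```text
t 19.05 shift [-0.0011 -0.0002  0.1256] turn 0.003 tilt 0.001 j7 1.97
```

In the tool's units: 0.045 m is 45, 0.025 m is 25.

Call:
nudge_tcp:
  motion: {"segments": [[-1.1,0,45,0,0.45],[0,0,45,0,0.45],[0,0,25,0,0.45],[0,0,12.3,0,0.45],[0,0,0,0,0.45],[0,0,0,0,0.45]]}

```text
clock: 19.65
position: [0.4354, -0.261, 0.0056]
ee_rot: [0.245, 3.131, -0.0]
force: [0.0, 0.3, -0.3]
width: 0.453
gripper_force: 0.0
```

Call:
nudge_tcp:
  motion: {"segments": [[0,0,0,0,0],[0,0,0,0,0],[0,0,0,0,0],[0,0,0,0,0],[0,0,0,0,0],[0,0,0,0,0]]}
  grip_force: 50

```text
clock: 20.25
position: [0.4351, -0.2608, 0.0053]
ee_rot: [0.246, 3.131, -0.0]
force: [-0.8, 0.5, 6.3]
width: 0.142
gripper_force: 50.0
```

Call:
nudge_tcp:
  motion: {"segments": [[0,0,-20,0,0],[0,0,-40,0,0],[0,0,-50,0,0],[0,0,0,0,0],[0,0,0,0,0]]}

```text
clock: 20.75
position: [0.4354, -0.2608, 0.1156]
ee_rot: [0.246, 3.13, -0.001]
force: [-0.6, 0.4, -2.4]
width: 0.145
gripper_force: 50.0
```

```bash
python3 go.py .6865 .1929 .115 -.145;python3 - <<'E'
from h import *
s=arm.get_image("scene")["image"];cv2.imwrite("pics/g4.png",cv2.resize(s[60:340,20:380],None,fx=2.1,fy=2.1))
E
```

```text
t 20.75 shift [-0.1772  0.4873  0.0009] turn -0.012 tilt 0.0024 j7 1.99
```

View pics/g4.png

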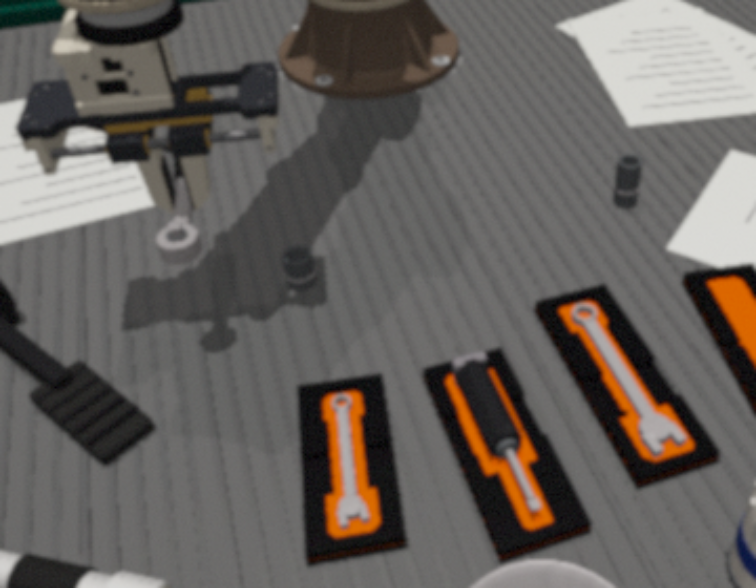

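The ratchet is held level (head at (178,238)) and the screwdriver lies in its foam at (490,420), to be checked from the top. Moving the ratchet over.

Call:
nudge_tcp:
  motion: {"segments": [[-16.1,44.3,0,0,0],[-16.1,44.3,0,0,0],[-16.1,44.3,0,0,0],[-16.1,44.3,0,0,0],[-16.1,44.3,0,0,0],[-16.1,44.3,0,0,0],[-16.1,44.3,0,0,0],[-16.1,44.3,0,0,0],[-16.1,44.3,0,0,0],[-16.1,44.3,0,0,0]]}

```text
clock: 21.8
position: [0.6624, 0.1532, 0.112]
ee_rot: [-0.246, -3.128, 0.002]
force: [1.7, -0.9, -2.2]
width: 0.145
gripper_force: 50.0
```

Call:
nudge_tcp:
  motion: {"segments": [[-16.1,44.3,0,-0.012,0],[0,0,0,0,0],[0,0,0,0,0],[0,0,0,0,0]]}

```text
clock: 22.2
position: [0.6848, 0.1913, 0.1127]
ee_rot: [-0.229, -3.13, 0.003]
force: [0.9, 0.2, -2.2]
width: 0.146
gripper_force: 50.0
```

```bash
python3 go.py .6865 .1929 .014 -.145
```

```text
t 22.2 shift [-0.0017  0.0021  0.0987] turn -0.001 tilt 0.0038 j7 1.19
```

In the tool's units: 0.035 m is 35, 0.015 m is 15.

Call:
nudge_tcp:
  motion: {"segments": [[-0.3,1.8,35,0,0],[0,0,35,0,0],[0,0,15,0,0],[0,0,10,0,0],[0,0,0,0,0],[0,0,0,0,0],[0,0,0,0,0]]}

```text
clock: 22.9
position: [0.6876, 0.1948, 0.0216]
ee_rot: [0.228, 3.131, 0.002]
force: [0.3, -1.0, -1.8]
width: 0.144
gripper_force: 50.0
```

```bash
python3 go.py .6865 .1929 .0135 -.145
```

```text
t 22.9 shift [ 0.0008 -0.0021  0.0081] turn -0.0 tilt 0.0026 j7 1.21
```

Call:
nudge_tcp:
  motion: {"segments": [[0.8,-2,3,0,0],[0,0,3,0,0],[0,0,1.5,0,0],[0,0,0,0,0],[0,0,0,0,0]]}

```text
clock: 23.4
position: [0.6854, 0.1926, 0.0134]
ee_rot: [0.228, 3.133, 0.0]
force: [-4.4, -0.6, 7.3]
width: 0.147
gripper_force: 50.0
```

```bash
python3 go.py .6865 .1929 .0135 -.145
```

```text
t 23.4 shift [-0.001   0.0005 -0.0001] turn -0.0 tilt 0.0003 j7 1.21
```

Contact with the floor. Now release, rise, back away and inspect.

In the tool's units: -0.05 m is -50, -0.04 m is -40.

Call:
nudge_tcp:
  motion: {"segments": [[0,0,0,0,0.4],[0,0,0,0,0.4],[0,0,0,0,0.4],[0,0,-30,0,0.4],[0,0,-40,0,0.4],[0,0,-50,0,0.4],[0,0,-50,0,0.4]]}

```text
clock: 24.1
position: [0.6849, 0.1927, 0.1837]
ee_rot: [-0.227, -3.133, 0.001]
force: [1.1, 0.9, 0.4]
width: 0.402
gripper_force: 0.0
```

Call:
nudge_tcp:
  motion: {"segments": [[20,45,0,0,0.4],[20,45,0,0,0.4],[20,45,0,0,0.4],[20,45,0,0,0.4],[20,45,0,0,0.4],[30,30,0,0,0.4],[30,30,0,0,0.4],[30,30,0,0,0.4],[30,0,0,0,0.4],[0,0,0,0,0.4]]}

```text
clock: 25.1
position: [0.5071, 0.5404, 0.1819]
ee_rot: [-0.216, -3.13, -0.002]
force: [-0.4, -0.6, -0.5]
width: 0.4
gripper_force: 0.0
```

Run:
```python
from h import *
s=arm.get_image("scene")["image"];t=arm.get_image("top")["image"]
cv2.imwrite("pics/g5.png",cv2.resize(t[85:285,130:390],None,fx=3,fy=3));cv2.imwrite("pics/g6.png",cv2.resize(s[120:340,110:450],None,fx=2.3,fy=2.3))
```

```text
(no output)
```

View pics/g5.png

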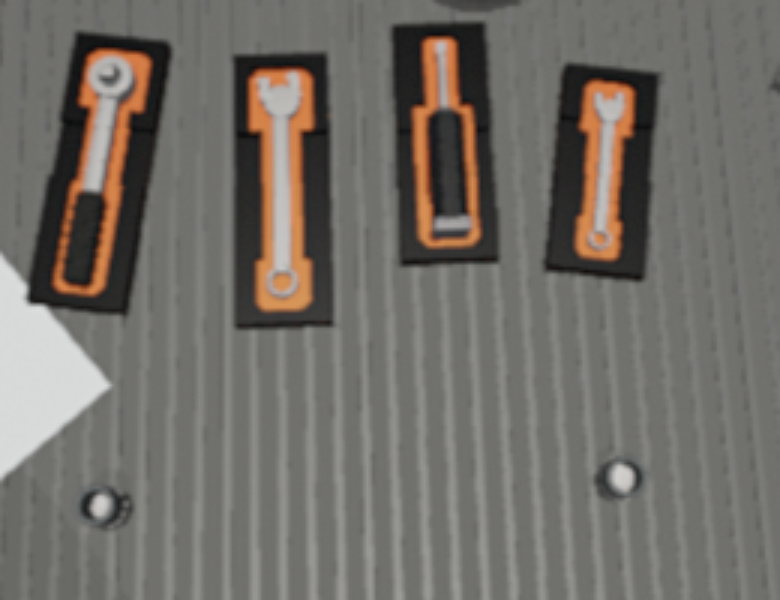

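View pics/g6.png

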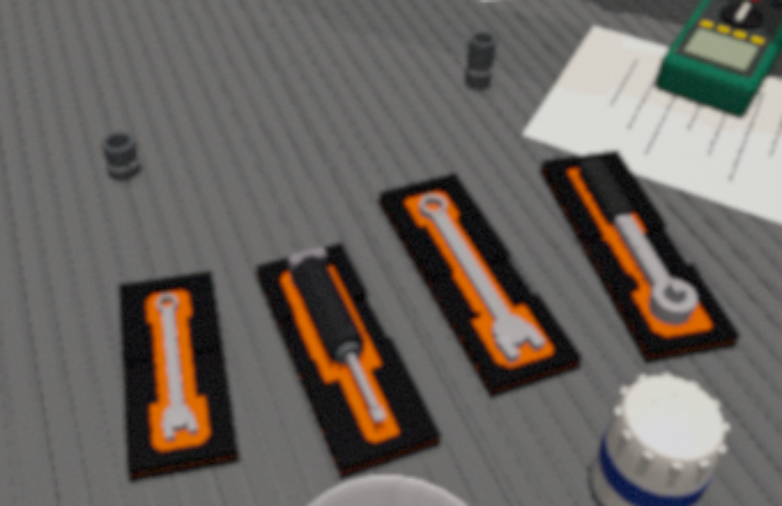

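All four tools lie in their cut-outs and both sockets still stand. The ratchet, with head at (109,75) in the top crop, sits somewhat left, so I'll check heights and positions numerically.

Run:
```python
from h import *
np.set_printoptions(precision=4,suppress=True)
t=arm.get_image("top");s=arm.get_image("scene")
T=lambda p:np.array(p)/3+[130,85]-.33
S=lambda p:np.array(p)/2.3+[110,120]-.28
for n,a,b in(("Rhead",(109,76),(674,298)),("Rneck/handle",(90,193),(625,216)),("Rend",(80,284),(600,160)),("WLring",(282,283),(433,203)),("WLtips",(279,77),(525,350)),
 ("Scap",(451,219),(307,255)),("Stip",(440,42),(380,417)),("WSring",(600,239),(167,300)),("WStips",(609,98),(180,433)),("deep",(101,507),(482,40)),("short",(622,477),(120,140))):
    p,e=tri(t,T(a),s,S(b));print(n,p,round(e,4))
```

```text
Rhead [0.7441 0.1838 0.0229] 0.0002
Rneck/handle [0.6544 0.1977 0.0204] 0.0033
Rend [0.5882 0.2079 0.0221] 0.015
WLring [0.5833 0.0575 0.0169] 0.002
WLtips [0.7438 0.0579 0.0155] 0.0009
Scap [ 0.6216 -0.066   0.0376] 0.0002
Stip [ 0.765  -0.0643  0.0245] 0.0009
WSring [ 0.6102 -0.1753  0.0164] 0.0018
WStips [ 0.7225 -0.1918  0.0111] 0.0011
deep [0.4267 0.1761 0.0529] 0.0051
short [ 0.4366 -0.1747  0.0358] 0.0004
```

```bash
python3 -c "
from cell import arm
print(arm.sign_off())"
```

```text
the job is handed in; nothing more can be done
None
```

I handed the job in at about 25 s: by my last camera measurements all four tools lie flat in their own cut-outs, within about 4 mm of their places, and both sockets stand where they were; the judge gave no verdict.

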